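# Free the vacuum seed head from its dock

### The arm

A 7-joint arm with a two-finger parallel gripper is mounted at the origin on the work surface. World frame = base frame: x ahead of the robot, y to its left, z up, the work surface at z = 0. Lengths are in m, angles in rad, forces in N, time in s.
With the tool pointing down it reaches from about 0.425 to 0.95 m from the base axis. Payload 4.7 kg.
Tool frame: the origin (TCP) lies on the centre line of the jaws, within the pads' length; the fingertips stand 25 mm ahead of it and the grasp point (between the pads) lies 6 mm ahead of it; z points along the fingers, y is the line along which they close (so a half turn about z gives the same grasp; the last joint's range is limited). The gripper opens to 87 mm and grips with 3 to 60 N. Pads are 19 mm wide; open, the fingers measure 117 mm over their backs; the gripper's body (75 mm by 190 mm) begins 51 mm behind the grasp point.
Start: joints at [1.217, 0.469, -0.049, 1.532, 0.024, 1.141, -0.082], TCP at [0.215, -0.64, 0.248] pointing down, gripper open.
Joint ranges: [-2.59, 2.59], [-0.33, 1.99], [-1.39, 1.29], [0.1, 2.45], [-1.04, 4.18], [0.21, 1.99], [-2.66, 2.66]. Speed limits (rad/s): [2.57, 2.57, 3.14, 3.14, 3.14, 3.14, 3.14].

### API

Orientations are given as a unit quaternion [w, x, y, z].
In Python, from cell import * gives the robot as it stands.
- The arm moves only by the tool send_rows, never from a script. Its argument "plan" is a list of rows, each a list of 4 numbers: the shift along the world's x, y, z in m, then the turn about the world's z in rad. A call has 1 to 5 rows; each row shifts and turns the commanded pose from where the row before left it; what a row does not reach is not made up. A row lasts 1/12 s, in which the tool goes at most 41.7 mm and 7.16 degrees, less where a joint would pass 70% of its speed; a pose out of reach is approached as far as the arm can. A call is refused whole if a number of a shift passes 0.0417 or a number of a turn 0.125, either way. A call with a gripper value outside its range is refused whole. "fingers" is the opening in per cent of the stroke, from 0 (shut) to 100 (fully open), set as the call begins (left out, the last holds). The fingers move at their own pace and stop on an object; "force" is the grip in N (left out, the last holds). Time passes only in rows, so rows that do not move let the fingers close. It gives the time, the measured TCP pose, the force, the opening and the grip force at its end, in the units of the state.
- observe(): the state, without advancing time (a new reading comes with each control period).
- read_camera(name): name is "scene" or "top"; returns a dict with "pixels" (400x640x3 uint8, red, green, blue), "fx", "fy", "cx", "cy" (pixels), "rvec" (rotation vector, rad) and "tvec" (3), from world to camera coordinates, as OpenCV has them. Camera axes: x right, y down, z forward; pixel columns grow to the right and rows downward; lengths in m; the calibration is good to about 2 mm. A picture is of the moment at which its call begins. There is no depth.
- sign_off(): hands the job in; it is judged then, once.
Trained networks look in the newest picture that a camera, given by its name, has taken for a name from the list of things; names that differ only in an ending like _2 or _b are one class to them, and where a whole thing is asked for, a point or a joint stands for the part that bears it (a point fixed in the world has none). Each returns a list of dicts, best first, with "p" (0 to 1); they miss things now and then, are a little off and sometimes report something else, mostly with a low value. They report only what shows in the picture. A call takes as long as a camera call. They do not tell look-alikes from the thing itself.
- find_in(camera, target): "bbox" ([centre column, centre row, width, height] in pixels, round what is visible of it).
The state is a dict: "t": time; "joint_positions": joint angles; "qvel": joint speeds; "joint_torque": joint torques, N m; "tool_pos": TCP position; "eef_rot": TCP orientation; "wrist_force": force on the tool from outside, world axes, zero at the start; "torque": the same for the moment, N m; "grip_width": finger opening in m; "grip_force": force on a finger pad.
Only numpy, scipy, OpenCV 4.12 (cv2) and the standard library are available. Lean on these libraries where they do the work, as an engineer would, in place of code of your own. Each camera call takes 0.05 s, during which the arm holds its last target. There are 200 camera calls.

### The job

Vent the seed-planting head first: twist the vent knob clockwise to its stop, then let go so that it springs back by itself. Then grip the head that is stuck in its dock, rock it to one side and to the other until both rubber clamp pads are pushed well back, and draw it up out of the dock. Finish while holding it in the gripper, still, upright and just clear above the dock (a few centimetres), leaving the jar, the seed dish and the slide rack where they are.

Things in the scene. Friction and masses are not known exactly. Their poses are not given: they have to be found in the camera images.
- head_grip (a point): Where to grip the seed-planting head: on its centre line, 100 mm above its lowest point, 25 mm below its top. The head is a loose upright aluminium bar 125 mm tall, about 0.3 kg, in section 36 mm (its x) by 28 mm (its y). z is up along the bar. At the start it stands in the dock, axes parallel to dock_well's, its upper 61 mm above the rubber pads.
- head_foot (a point): Lowest point of the head, on its centre line, axes as head_grip. The foot is round (14 mm radius cylinder along x), so the head can rock in y. Two lips (40 mm over both in y, their tops 49 mm above this point) are caught 5 mm below the pads: a straight pull stops after 5 mm, and pulling harder does not free it.
- dock_well (a point): Centre of the head's round foot when home in the dock, the pivot about which it rocks, 24 mm above the bench. Fixed, turned up to 0.5 rad. z is up, y the direction in which the head rocks (tilt about this x axis). The tops of the two black rubber pads, the dock's highest parts, are 50 mm above this point; the pads slide along y.
- pad_plus (a joint): How far the rubber pad on the dock's +y side is pushed outward, m: 0 at the start (0.5 mm from the head's flank), 0.008 at its stop. It slides stiffly (7 N) and stays where pushed. Tilting the head 0.13 rad towards +y pushes it to about 0.005, 0.19 rad to its stop. Well back means over 0.005; the lips pass freely when both pads are over 0.006.
- pad_minus (a joint): The same for the pad on the -y side, positive outward; the head tilted towards -y pushes it.
- knob_grip (a point): Grip point on the vent knob, on its vertical axis, 72 mm above the bench. The knob is a black upright bar grip 46 mm long (this point's x, turning with the knob), 14 mm thick (y), its top 14 mm above this point; an aluminium disc of 52 mm diameter lies 24 mm below this point. z is up.
- vent_knob (a joint): Angle of the vent knob, rad: 0 at rest, grows clockwise seen from above, stop at 1.1. A spring (0.04 N m at rest to 0.13 N m at the stop) turns it back to 0 when let go.
- head: The seed-planting head as a body; origin at head_foot.
- dock: White stand with the rubber pads, fixed, base 100 mm (x) by 130 mm (y), to the left or the right of the valve; origin on the bench, 24 mm below dock_well.
- valve: Grey valve box 85 x 85 x 40 mm with the knob on top, fixed; origin on the bench below the knob's axis.
- jar: Bystander: amber glass jar with steel cap, 64 mm diameter, 85 mm tall; origin under its centre.
- dish: Bystander: clear round seed dish, 90 mm diameter, 16 mm high; origin under its centre.
- slide_rack: Bystander: low white slide rack 85 x 35 mm, 18 mm high, between dock and valve; origin under its centre.
There are look-alikes about, which are no part of the job. Leave any pink look-alike of the dock alone.

How it is judged:
On the way, in this order (a step that is already met when the one before it is completed fails the run):
1. the vent knob is turned to its stop (over 1.0 rad) (value of joint vent_knob above 1 rad), for 0.1 s.
2. the vent knob is let go and has sprung back (under 0.12 rad, untouched) (value of joint vent_knob below 0.12 rad and contact force between each of the arm, the fingers and valve below 0.2 N), for 0.2 s.
3. the gripped head is rocked to one side, pushing that pad back over 5 mm (contact force between the fingers and head above 1 N and angle between head's own z axis and vertical above 0.07 rad and ((value of joint pad_plus above 0.005 m and y of head_grip in the frame of dock_well above 0.006 m) or (value of joint pad_minus above 0.005 m and y of head_grip in the frame of dock_well below -0.006 m))), for 0.05 s.
4. the head, still in the dock, is rocked to the other side too: both pads are back over 5 mm (contact force between the fingers and head above 1 N and value of joint each of pad_plus, pad_minus above 0.005 m and z of head_foot in the frame of dock_well below 0.015 m), for 0.05 s.
At the end, for the whole second after the job is handed in: Head held in the gripper, still, within 0.2 rad of upright, off the dock, lowest point 5 to 80 mm above the pad tops and within 60 mm sideways of the well; both pads back over 5 mm, knob under 0.12 rad; jar, dish and rack within 30 mm of their starts (z of head_foot in the frame of dock_well between 0.055 and 0.13 m and horizontal distance between head_foot and dock_well below 0.06 m and angle between head's own z axis and vertical below 0.2 rad and contact force between the fingers and head above 2 N and contact force between head and dock below 0.1 N and linear speed of head below 0.03 m/s and value of joint each of pad_plus, pad_minus above 0.005 m and value of joint vent_knob below 0.12 rad and distance of each of jar, dish, slide_rack from where it was at the start of the episode below 0.03 m); the arm keeps its last pose, push and grip.
It fails at once if jar pushed over 30 mm or tipped (distance of jar from where it was at the start of the episode above 0.03 m or angle between jar's own z axis and vertical above 0.4 rad).
It fails at once if dish pushed over 30 mm or tipped (distance of dish from where it was at the start of the episode above 0.03 m or angle between dish's own z axis and vertical above 0.4 rad).
It fails at once if slide rack pushed over 30 mm or tipped (distance of slide_rack from where it was at the start of the episode above 0.03 m or angle between slide_rack's own z axis and vertical above 0.4 rad).
It also fails if it takes over 58 s, if anything falls off the work surface, if the arm or the gripper's body presses on something with over 40 N, if the wrist force passes 120 N, or if a joint passes its speed limit or range.

## Working session

There is one attempt and no reset: what is moved stays moved. The work goes in short steps, Python scripts to look and compute and a tool call to move; the robot and the scene stay as the last step left them, time stands still between calls to the robot, and variables do not carry over. Pictures are saved under pics/ and viewed, at most 10 in all, crops included, and the job is handed in when it is done.

Besides the shell and the picture viewer there is one more tool, called after "Emit:" as name(argument=value, ...), one argument or row to a line, values as JSON. send_rows: Moves the arm, as the interface text tells. Its arguments: {"type":"object","properties":{"plan":{"type":"array"},"fingers":{"type":"number"},"force":{"type":"number"}},"required":["plan"]}

```bash
mkdir -p pics
cat > h.py <<'E'
from cell import *
import numpy as np, cv2
def cam(n):
    c=read_camera(n); K=np.array([[c['fx'],0,c['cx']],[0,c['fy'],c['cy']],[0,0,1]]); R=cv2.Rodrigues(np.array(c['rvec'],float))[0]; t=np.array(c['tvec'],float).ravel()
    return c['pixels'],K,R,t
def ray(C,uv):
    _,K,R,t=C; d=R.T@np.linalg.inv(K)@np.array([uv[0],uv[1],1.]); return -R.T@t,d/np.linalg.norm(d)
def atz(C,uv,z):
    o,d=ray(C,uv); return o+d*(z-o[2])/d[2]
def tri(C1,u1,C2,u2):
    o1,d1=ray(C1,u1);o2,d2=ray(C2,u2)
    s=np.linalg.lstsq(np.c_[d1,-d2],o2-o1,rcond=None)[0]; a=o1+s[0]*d1;b=o2+s[1]*d2
    return (a+b)/2,np.linalg.norm(a-b)
def proj(C,p):
    _,K,R,t=C; q=K@(R@np.array(p)+t); return q[:2]/q[2]
E
python3 - <<'E'
from h import *
for n in('scene','top'):
    C=cam(n); cv2.imwrite(f'pics/{n}0.png',C[0][:,:,::-1]); print(n,-C[2].T@C[3])
    for k in('head','dock','valve','vent_knob','pad_plus','jar','dish','slide_rack'):
        print(k,[(np.round(b['bbox']).tolist(),round(b['p'],2)) for b in find_in(n,k)][:4])
print(observe())
E
```

```text
scene [1.22272008 0.24547435 0.90370038]
head [([360.0, 199.0, 21.0, 41.0], 0.87), ([292.0, 292.0, 30.0, 51.0], 0.31)]
dock [([359.0, 219.0, 62.0, 49.0], 0.83), ([448.0, 255.0, 71.0, 52.0], 0.7), ([402.0, 169.0, 56.0, 50.0], 0.57)]
valve [([226.0, 183.0, 52.0, 45.0], 0.58)]
vent_knob [([226.0, 171.0, 25.0, 26.0], 0.67)]
pad_plus [([375.0, 206.0, 18.0, 12.0], 0.71), ([469.0, 242.0, 24.0, 15.0], 0.69), ([228.0, 184.0, 54.0, 49.0], 0.53), ([419.0, 157.0, 12.0, 10.0], 0.49)]
jar []
dish [([205.0, 283.0, 43.0, 39.0], 0.72)]
slide_rack [([288.0, 216.0, 23.0, 39.0], 0.89)]
top [0.38538622 0.07281626 1.10779158]
head [([279.0, 202.0, 18.0, 27.0], 0.88)]
dock [([196.0, 193.0, 66.0, 55.0], 0.79), ([281.0, 208.0, 62.0, 52.0], 0.56), ([385.0, 111.0, 34.0, 39.0], 0.3)]
valve [([410.0, 212.0, 46.0, 53.0], 0.89)]
vent_knob [([411.0, 210.0, 26.0, 24.0], 0.68)]
pad_plus [([234.0, 285.0, 23.0, 19.0], 0.62), ([176.0, 194.0, 24.0, 21.0], 0.56), ([385.0, 112.0, 36.0, 40.0], 0.53), ([264.0, 210.0, 17.0, 16.0], 0.46)]
jar [([311.0, 111.0, 24.0, 32.0], 0.88)]
dish [([385.0, 111.0, 37.0, 37.0], 0.62)]
slide_rack [([343.0, 197.0, 20.0, 34.0], 0.85), ([292.0, 200.0, 20.0, 17.0], 0.71)]
{'t': 0.9, 'joint_positions': array([ 1.21704336,  0.46855772, -0.04860238,  1.53250331,  0.02410372,
        1.14099939, -0.08233057]), 'qvel': array([-1.34760644e-03, -1.49608117e-03,  3.69200843e-04, -7.65820231e-05,
       -2.99684236e-04, -7.73511869e-04,  2.95971269e-04]), 'joint_torque': array([ 1.07780874e-03, -5.07828176e+01, -7.98286311e-02, -2.36457074e+01,
       -6.11707871e-02,  3.10546823e-02,  4.74942667e-06]), 'tool_pos': array([ 0.21548712, -0.6396949 ,  0.24759998]), 'eef_rot': array([5.38837731e-05, 9.86839155e-01, 1.61704909e-01, 2.87290756e-05]), 'wrist_force': array([-0.8385297 , -0.78068781,  0.65719688]), 'torque': array([-0.00687801, -0.0343167 ,  0.01900186]), 'grip_force': 0.0, 'grip_width': 0.08712651968602152}
```

Run:
```python
import cv2
a=cv2.imread('pics/scene0.png')[110:330,170:510]; b=cv2.imread('pics/top0.png')[80:330,140:460]
cv2.imwrite('pics/s1.png',cv2.resize(a,None,fx=2.35,fy=2.35,interpolation=cv2.INTER_CUBIC)); cv2.imwrite('pics/t1.png',cv2.resize(b,None,fx=2.4,fy=2.4,interpolation=cv2.INTER_CUBIC))
```

```text
(no output)
```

View pics/s1.png

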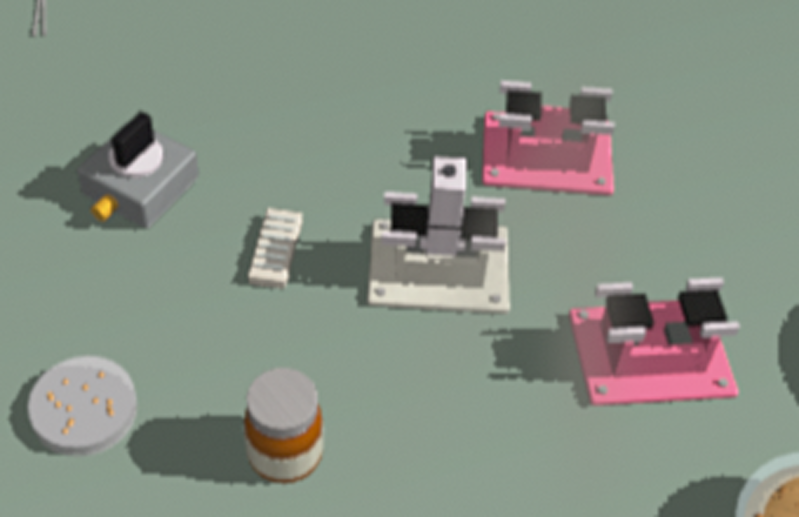

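View pics/t1.png

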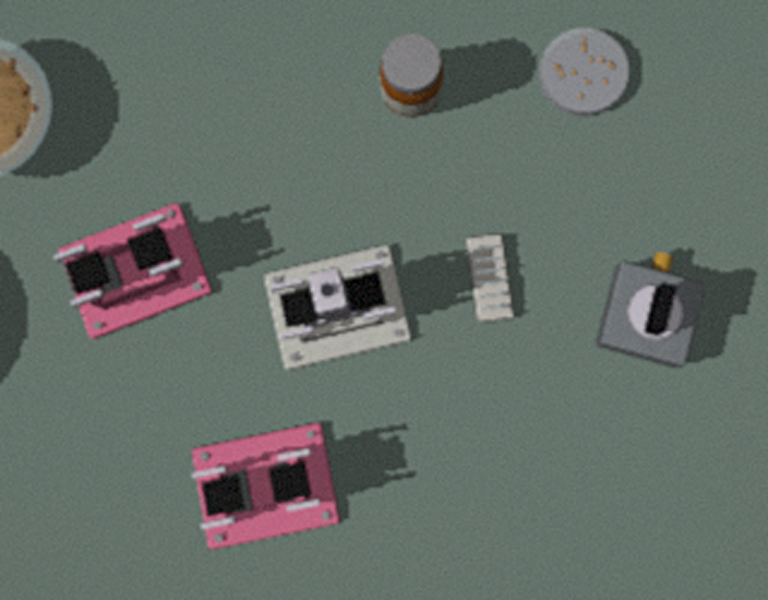

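The white dock with the head, at scene (359,219) and top (281,208), is the one meant. The pink empty docks at scene (402,169) and (448,255) are look-alikes. The knob is at scene (226,165) and top (415,209).

Run:
```python
from h import *
S=cam('scene');T=cam('top')
s=lambda x,y:(x/2.35+170-.3,y/2.35+110-.3); t=lambda x,y:(x/2.4+140-.3,y/2.4+80-.3)
print('headtop',tri(S,s(449,170),T,t(328,290)))
print('knobtop',tri(S,s(134,127),T,t(661,309)))
print('headtop z.149',atz(T,t(328,290),.135),atz(S,s(449,170),.135))
c=[atz(T,t(*p),.012)[:2] for p in((266,273),(389,246),(410,341),(288,367))]
print('base',np.round(c,4).tolist(),np.mean(c,0),[np.linalg.norm(c[i]-c[i-1]) for i in range(4)])
d=c[0]-c[1]+c[3]-c[2];print('y ang',np.arctan2(d[1],d[0]))
e=atz(T,t(666,288),.086)-atz(T,t(656,331),.086);print('knob ang',np.arctan2(e[1],e[0]),np.linalg.norm(e),atz(T,t(661,309),.086),atz(S,s(134,127),.086))
v=[atz(T,t(*p),.04)[:2] for p in((620,263),(703,285),(682,365),(599,343))];print('valve',np.mean(v,0),[np.linalg.norm(v[i]-v[i-1]) for i in range(4)], np.arctan2(*(v[1]-v[0])[::-1]))
for n,p in(('rack',(490,278)),('jar',(412,70)),('dish',(585,70))):print(n,atz(T,t(*p),.02))
```

```text
headtop (array([0.51586592, 0.14554236, 0.13576129]), np.float64(0.0011495807509457052))
knobtop (array([ 0.49767786, -0.16098786,  0.08259032]), np.float64(0.0014407485950893636))
headtop z.149 [0.51586153 0.1461653  0.135     ] [0.51530103 0.14488292 0.135     ]
base [[0.5511, 0.2174], [0.5755, 0.0935], [0.4793, 0.0746], [0.4564, 0.1961]] [0.51555376 0.14539688] [np.float64(0.09709100931608186), np.float64(0.12635824209989754), np.float64(0.09810340715522048), np.float64(0.12362722839116547)]
y ang 1.7614041230292774
knob ang -0.281430434393355 0.04158328778820731 [ 0.49710343 -0.1594983   0.086     ] [ 0.50071804 -0.16005776  0.086     ]
valve [ 0.49770762 -0.15998563] [np.float64(0.08147783879187871), np.float64(0.083106035091654), np.float64(0.08123382617957553), np.float64(0.08225635912611431)] -1.8593313991956681
rack [ 0.53941119 -0.00643123  0.02      ]
jar [0.75612394 0.06594352 0.02      ]
dish [ 0.7516623  -0.11078787  0.02      ]
```

Emit:
send_rows(
  plan=[
    [0.014,0.024,0,0.125],
    [0.014,0.024,0,0.125],
    [0.014,0.024,0,0.125],
    [0.014,0.024,0,0.125],
    [0.014,0.024,0,0.125],
  ],
  fingers=100,
  force=30,
)

```text
t: 1.42
tool_pos: [0.286, -0.5185, 0.2477]
eef_rot: [0.0, 0.888, 0.46, 0.0]
wrist_force: [-0.2, -0.5, 0.1]
grip_width: 0.0867
grip_force: 0.0
```

Emit:
send_rows(
  plan=[
    [0.014,0.024,0,0.125],
    [0.014,0.024,0,0.125],
    [0.014,0.024,0,0.125],
    [0.014,0.024,0,0.125],
    [0.014,0.024,0,0.125],
  ],
)

```text
t: 1.83
tool_pos: [0.356, -0.3985, 0.2478]
eef_rot: [0.0, 0.704, 0.711, -0.0]
wrist_force: [-0.6, 0.9, 0.5]
grip_width: 0.0873
grip_force: 0.0
```

Emit:
send_rows(
  plan=[
    [0.014,0.024,0,0.125],
    [0.014,0.024,0,0.125],
    [0.014,0.024,0,0.125],
    [0.014,0.024,0,0.125],
    [0.014,0.024,0,0.125],
  ],
)

```text
t: 2.25
tool_pos: [0.4259, -0.2786, 0.2479]
eef_rot: [0.0, 0.451, 0.892, -0.0]
wrist_force: [0.6, -0.3, -0.2]
grip_width: 0.0871
grip_force: 0.0
```

Emit:
send_rows(
  plan=[
    [0.014,0.024,0,0.125],
    [0.014,0.024,0,0.125],
    [0.014,0.024,0,0.125],
    [0.014,0.024,0,0.125],
    [0,0,0,0],
  ],
)

```text
t: 2.67
tool_pos: [0.4842, -0.1777, 0.2484]
eef_rot: [0.001, 0.213, 0.977, 0.002]
wrist_force: [0.9, 0.4, 0.4]
grip_width: 0.0871
grip_force: 0.0
```

Emit:
send_rows(
  plan=[
    [0.014,0.0175,-0.03,0.07],
    [0,0,-0.04,0.075],
    [0,0,-0.035,0],
    [0,0,0,0],
  ],
)

```text
t: 3.0
tool_pos: [0.4909, -0.1657, 0.1368]
eef_rot: [-0.006, 0.148, 0.989, 0.001]
wrist_force: [-0.4, -0.6, -0.9]
grip_width: 0.0871
grip_force: 0.0
```

Run:
```python
from h import *
T=cam('top');o=observe();print(o['tool_pos'],o['eef_rot'])
S=cam('scene')
a=cv2.resize(T[0][170:250,360:460],None,fx=4,fy=4,interpolation=cv2.INTER_CUBIC)
b=cv2.resize(S[0][130:210,180:280],None,fx=4,fy=4,interpolation=cv2.INTER_CUBIC)
cv2.imwrite('pics/k1.png',np.hstack([a,b])[:,:,::-1])
```

```text
[ 0.49298915 -0.16611752  0.14000335] [-3.64717317e-03  1.48198028e-01  9.88950697e-01  7.49312774e-04]
```

View pics/k1.png

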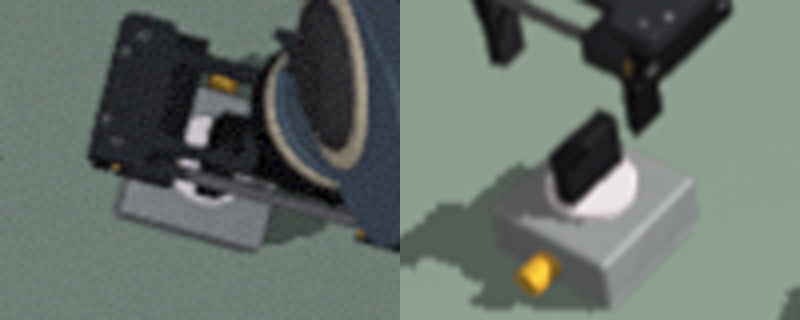

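The open fingers straddle the knob's long faces (right half, around (575,160)), and the gripper is nearly over the knob. I'll correct 5–6 mm and descend.

Emit:
send_rows(
  plan=[
    [0.005,0.006,0,0.012],
    [0,0,-0.02,0],
    [0,0,-0.02,0],
    [0,0,-0.02,0],
    [0,0,0,0],
  ],
)

```text
t: 3.52
tool_pos: [0.5003, -0.1602, 0.0822]
eef_rot: [-0.001, 0.142, 0.99, -0.0]
wrist_force: [-0.2, -0.2, 0.2]
grip_width: 0.087
grip_force: 0.0
```

Emit:
send_rows(
  plan=[
    [-0.002,0,-0.002,0],
    [0,0,0,0],
    [0,0,0,0],
    [0,0,0,0],
    [0,0,0,0],
  ],
  fingers=0,
  force=25,
)

```text
t: 3.93
tool_pos: [0.4991, -0.1604, 0.0816]
eef_rot: [0.001, 0.142, 0.99, -0.0]
wrist_force: [1.1, 0.1, -0.2]
grip_width: 0.0615
grip_force: 0.0
```

Emit:
send_rows(
  plan=[
    [0,0,0,0],
    [0,0,0,0],
    [0,0,0,0],
  ],
)

```text
t: 4.18
tool_pos: [0.4985, -0.1602, 0.0807]
eef_rot: [0.0, 0.142, 0.99, 0.0]
wrist_force: [-0.4, 0.1, 0.9]
grip_width: 0.0417
grip_force: 0.0
```

Emit:
send_rows(
  plan=[
    [0,0,0,0],
    [0,0,0,0],
    [0,0,0,0],
    [0,0,0,0],
    [0,0,0,0],
  ],
)

```text
t: 4.6
tool_pos: [0.4977, -0.1629, 0.0805]
eef_rot: [-0.001, 0.143, 0.99, -0.002]
wrist_force: [-1.5, -4.7, 2.1]
grip_width: 0.0136
grip_force: 25.0
```

Emit:
send_rows(
  plan=[
    [0,0,0,0],
    [0,0,0,0],
  ],
)

```text
t: 4.77
tool_pos: [0.4976, -0.1629, 0.0805]
eef_rot: [-0.001, 0.143, 0.99, -0.002]
wrist_force: [-2.0, -5.8, 1.6]
grip_width: 0.0139
grip_force: 25.0
```

Emit:
send_rows(
  plan=[
    [0,-0.002,0,-0.12],
    [0,0,0,-0.12],
    [0,0,0,-0.12],
    [0,0,0,-0.12],
    [0,0,0,-0.12],
  ],
)

```text
t: 5.18
tool_pos: [0.4981, -0.1624, 0.0805]
eef_rot: [-0.0, 0.431, 0.903, -0.0]
wrist_force: [-0.6, -0.2, 0.2]
grip_width: 0.0142
grip_force: 25.0
```

Emit:
send_rows(
  plan=[
    [0,0,0,-0.12],
    [0,0,0,-0.12],
    [0,0,0,-0.12],
    [0,0,0,-0.1],
    [0,0,0,0],
  ],
)

```text
t: 5.6
tool_pos: [0.4986, -0.1621, 0.0805]
eef_rot: [0.0, 0.623, 0.782, -0.0]
wrist_force: [1.6, -0.6, -0.7]
grip_width: 0.0138
grip_force: 25.0
```

Emit:
send_rows(
  plan=[
    [0,0,0,-0.05],
    [0,0,0,-0.04],
    [0,0,0,0],
    [0,0,0,0],
  ],
)

```text
t: 5.93
tool_pos: [0.4987, -0.162, 0.0805]
eef_rot: [0.0, 0.656, 0.755, 0.0]
wrist_force: [1.2, -0.5, -1.7]
grip_width: 0.0138
grip_force: 25.0
```

```bash
python3 -c "
from h import *
o=observe();print(o['torque'],o['wrist_force'],o['eef_rot'])"
```

```text
[-0.03557822 -0.28073075  0.53953792] [ 1.21366526 -0.51709135 -1.68673411] [2.09463201e-04 6.55676769e-01 7.55041671e-01 7.81432888e-05]
```

Emit:
send_rows(
  plan=[
    [0,0,0,0],
    [0,0,0,0],
    [0,0,0,0],
    [0,0,0,0],
    [0,0,0,0],
  ],
  fingers=100,
)

```text
t: 6.35
tool_pos: [0.4983, -0.1628, 0.0806]
eef_rot: [0.0, 0.658, 0.753, -0.0]
wrist_force: [-0.9, -1.5, 0.4]
grip_width: 0.0393
grip_force: 0.8
```

Emit:
send_rows(
  plan=[
    [0,0,0,0],
    [0,0,0,0],
    [0,0,0,0],
    [0,0,0,0],
    [0,0,0,0],
  ],
)

```text
t: 6.77
tool_pos: [0.4985, -0.1621, 0.0806]
eef_rot: [-0.0, 0.657, 0.754, 0.0]
wrist_force: [0.5, -0.5, 0.2]
grip_width: 0.0726
grip_force: 0.0
```

Emit:
send_rows(
  plan=[
    [0,0,0.02,0],
    [0,0,0.035,0],
    [0,0,0.035,0],
    [0,0,0.03,0],
    [0,0,0,0],
  ],
)

```text
t: 7.18
tool_pos: [0.5022, -0.1626, 0.2067]
eef_rot: [0.005, 0.657, 0.754, 0.002]
wrist_force: [2.2, -0.1, 0.0]
grip_width: 0.0869
grip_force: 0.0
```

Emit:
send_rows(
  plan=[
    [0.002,0.038,0,0.01],
    [0.002,0.038,0,0.01],
    [0.002,0.038,0,0.01],
    [0.002,0.038,0,0.01],
    [0.002,0.038,0,0.01],
  ],
)

```text
t: 7.6
tool_pos: [0.508, 0.0294, 0.2004]
eef_rot: [0.0, 0.638, 0.77, -0.0]
wrist_force: [1.3, -0.6, -0.7]
grip_width: 0.087
grip_force: 0.0
```

Emit:
send_rows(
  plan=[
    [0.002,0.038,0,0],
    [0,0.038,0,0],
    [0,0.038,0,0],
    [0,0,0,0],
    [0,0,0,0],
  ],
)

```text
t: 8.02
tool_pos: [0.5097, 0.1447, 0.2003]
eef_rot: [-0.0, 0.636, 0.772, 0.0]
wrist_force: [0.5, -0.2, -0.3]
grip_width: 0.0872
grip_force: 0.0
```

Run:
```python
from h import *
o=observe();print(o['tool_pos'],o['eef_rot'])
T=cam('top');S=cam('scene')
a=cv2.resize(T[0][150:250,240:460],None,fx=3.6,fy=3.6,interpolation=cv2.INTER_CUBIC)
b=cv2.resize(S[0][150:230,200:420],None,fx=3.6,fy=3.6,interpolation=cv2.INTER_CUBIC)
cv2.imwrite('pics/m1.png',np.vstack([a,b])[:592,:,::-1])
```

```text
[0.50970445 0.14474016 0.20029168] [-4.92650539e-04  6.36120844e-01  7.71589242e-01  2.65429865e-04]
```

View pics/m1.png

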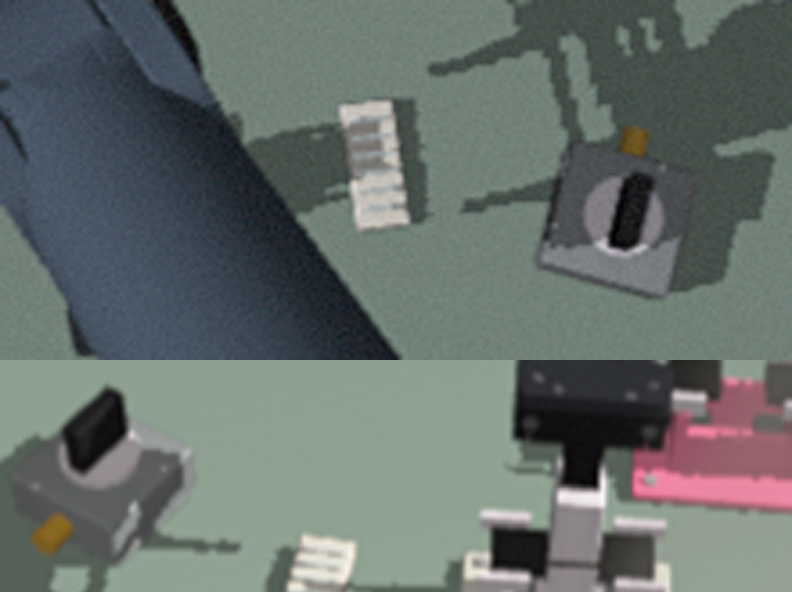

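The knob is back at its rest angle (top crop, 630,212) and the finger lies in line with the head (scene crop, 580,500). I'll descend onto the head.

Emit:
send_rows(
  plan=[
    [0.0055,0.0005,0,0],
    [0,0,-0.028,0],
    [0,0,-0.028,0],
    [0,0,-0.028,0],
    [0,0,0,0],
  ],
)

```text
t: 8.53
tool_pos: [0.5133, 0.1389, 0.1119]
eef_rot: [-0.002, 0.64, 0.769, -0.004]
wrist_force: [-1.0, -1.1, -0.6]
grip_width: 0.0871
grip_force: 0.0
```

Emit:
send_rows(
  plan=[
    [0,0,0,0],
    [0,0,0,0],
    [0,0,0,0],
    [0,0,0,0],
    [0,0,0,0],
  ],
  fingers=0,
  force=20,
)

```text
t: 8.95
tool_pos: [0.5168, 0.1424, 0.1179]
eef_rot: [0.001, 0.638, 0.77, 0.001]
wrist_force: [-0.6, -0.6, -0.1]
grip_width: 0.0616
grip_force: 0.0
```

Emit:
send_rows(
  plan=[
    [0,0,0,0],
    [0,0,0,0],
    [0,0,0,0],
    [0,0,0,0],
    [0,0,0,0],
  ],
)

```text
t: 9.37
tool_pos: [0.516, 0.1425, 0.1167]
eef_rot: [0.0, 0.638, 0.77, 0.0]
wrist_force: [-0.0, 0.3, 0.9]
grip_width: 0.0358
grip_force: 19.9
```

Emit:
send_rows(
  plan=[
    [-0.001,0.005,0,0],
    [-0.001,0.005,-0.0005,0],
    [-0.001,0.005,-0.001,0],
    [0,0,0,0],
    [0,0,0,0],
  ],
)

```text
t: 9.78
tool_pos: [0.5138, 0.1545, 0.1157]
eef_rot: [0.002, 0.639, 0.769, -0.002]
wrist_force: [-0.1, -6.2, 6.7]
grip_width: 0.0359
grip_force: 20.0
```

Emit:
send_rows(
  plan=[
    [0,0,0,0],
    [0,0,0,0],
  ],
)

```text
t: 9.95
tool_pos: [0.5138, 0.1545, 0.1158]
eef_rot: [0.002, 0.639, 0.769, -0.002]
wrist_force: [1.1, -6.5, 7.2]
grip_width: 0.0359
grip_force: 20.0
```

Emit:
send_rows(
  plan=[
    [-0.0005,0.002,-0.0005,0],
    [-0.0005,0.002,-0.0005,0],
    [0,0,0,0],
    [0,0,0,0],
  ],
)

```text
t: 10.28
tool_pos: [0.5132, 0.158, 0.1151]
eef_rot: [0.002, 0.639, 0.769, -0.002]
wrist_force: [0.2, -7.1, 10.6]
grip_width: 0.0359
grip_force: 20.0
```

Run:
```python
from h import *
o=observe();print(o['tool_pos'],o['wrist_force'],o['torque'])
S=cam('scene')
cv2.imwrite('pics/r1.png',cv2.resize(S[0][160:250,310:410],None,fx=6,fy=6,interpolation=cv2.INTER_CUBIC)[:,:,::-1])
```

```text
[0.5132304  0.15795958 0.11514232] [ 0.20763164 -7.06154456 10.55512285] [-1.980138   -0.06627684  0.12064977]
```

View pics/r1.png

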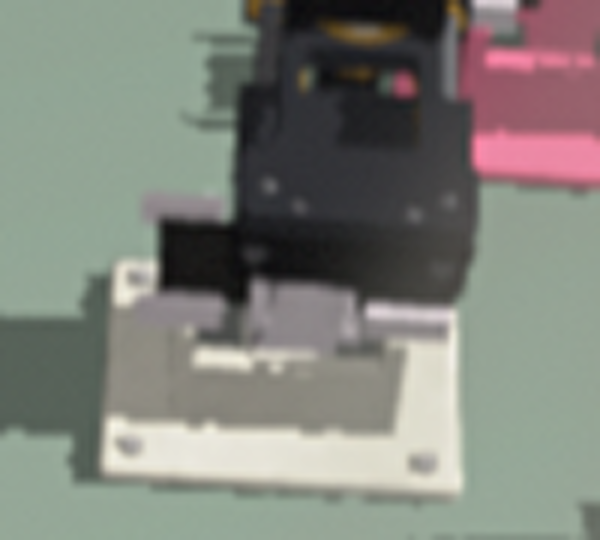

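Emit:
send_rows(
  plan=[
    [0.001,-0.005,0.001,0],
    [0.001,-0.005,0.001,0],
    [0.001,-0.005,0.0005,0],
    [0.001,-0.005,0,0],
    [0,0,0,0],
  ],
)

```text
t: 10.75
tool_pos: [0.5157, 0.1432, 0.1168]
eef_rot: [-0.001, 0.638, 0.77, 0.001]
wrist_force: [-1.1, 5.4, 0.0]
grip_width: 0.0356
grip_force: 20.0
```

Emit:
send_rows(
  plan=[
    [0.001,-0.005,0,0],
    [0.001,-0.005,-0.0005,0],
    [0.001,-0.005,-0.001,0],
    [0,0,0,0],
    [0,0,0,0],
  ],
)

```text
t: 11.17
tool_pos: [0.5187, 0.1296, 0.1155]
eef_rot: [-0.001, 0.638, 0.77, 0.002]
wrist_force: [-1.1, 7.2, 1.5]
grip_width: 0.0357
grip_force: 20.0
```

Emit:
send_rows(
  plan=[
    [0.0004,-0.002,-0.0003,0],
    [0.0003,-0.0015,-0.0003,0],
    [0,0,0,0],
    [0,0,0,0],
  ],
)

```text
t: 11.5
tool_pos: [0.5193, 0.1271, 0.1151]
eef_rot: [-0.002, 0.637, 0.771, 0.003]
wrist_force: [-2.3, 7.6, 1.4]
grip_width: 0.0358
grip_force: 20.0
```

Run:
```python
from h import *
o=observe();print(o['tool_pos'],o['wrist_force'],o['torque'])
S=cam('scene')
cv2.imwrite('pics/r2.png',cv2.resize(S[0][160:250,310:410],None,fx=6,fy=6,interpolation=cv2.INTER_CUBIC)[:,:,::-1])
```

```text
[0.51926496 0.1270564  0.1150993 ] [-2.28952677  7.58790339  1.43740235] [1.96007497 0.3394347  0.12042222]
```

View pics/r2.png

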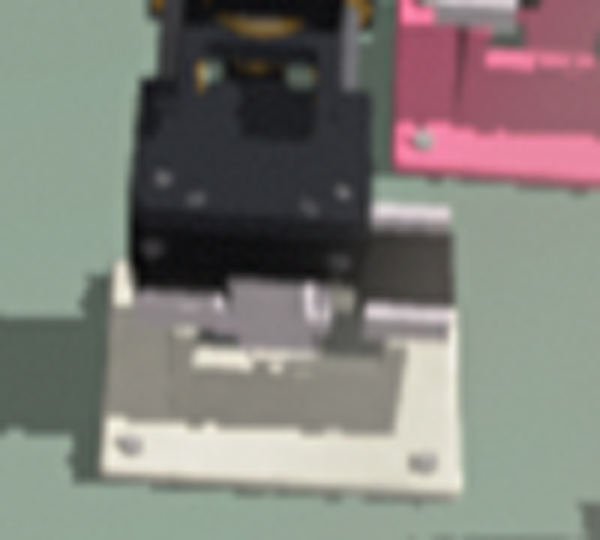

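Emit:
send_rows(
  plan=[
    [-0.0009,0.005,0.0007,0],
    [-0.0009,0.005,0.0005,0],
    [-0.0009,0.005,0.0004,0],
    [-0.0008,0.0042,0,0],
    [0,0,0,0],
  ],
)

```text
t: 11.97
tool_pos: [0.5164, 0.1401, 0.1161]
eef_rot: [0.001, 0.639, 0.77, -0.001]
wrist_force: [0.7, -5.8, 0.2]
grip_width: 0.0358
grip_force: 20.0
```

Emit:
send_rows(
  plan=[
    [0,0,0,0],
    [0,0,0.003,0],
    [0,0,0.003,0],
    [0,0,0.004,0],
    [0,0,0,0],
  ],
  force=35,
)

```text
t: 12.38
tool_pos: [0.516, 0.1416, 0.1264]
eef_rot: [0.0, 0.638, 0.77, -0.0]
wrist_force: [1.1, -3.8, -2.5]
grip_width: 0.0356
grip_force: 35.0
```

Emit:
send_rows(
  plan=[
    [0,0,0.01,0],
    [0,0,0.015,0],
    [0,0,0.015,0],
    [0,0,0.015,0],
    [0,0,0.015,0],
  ],
)

```text
t: 12.8
tool_pos: [0.5153, 0.144, 0.1976]
eef_rot: [-0.001, 0.638, 0.77, 0.001]
wrist_force: [0.3, -1.0, -3.2]
grip_width: 0.0356
grip_force: 35.0
```

Emit:
send_rows(
  plan=[
    [0,0,0.015,0],
    [0,0,0,0],
    [0,0,0,0],
    [0,0,0,0],
    [0,0,0,0],
  ],
)

```text
t: 13.22
tool_pos: [0.5153, 0.1421, 0.2101]
eef_rot: [-0.001, 0.638, 0.77, -0.001]
wrist_force: [-0.0, -0.3, -3.9]
grip_width: 0.0353
grip_force: 35.0
```

Run:
```python
from h import *
o=observe();print(o['tool_pos'],o['wrist_force'],o['torque'])
S=cam('scene');T=cam('top')
cv2.imwrite('pics/f1.png',cv2.resize(S[0][130:250,180:420],None,fx=3.3,fy=3.3,interpolation=cv2.INTER_CUBIC)[:,:,::-1])
print(find_in('scene','head')[:1], proj(S,o['tool_pos']-[0,0,.104]),proj(S,o['tool_pos']+[0,0,.019]))
```

```text
[0.51525288 0.14210233 0.21007391] [-0.04332764 -0.26744622 -3.87036467] [-0.04340323 -0.14571877 -0.03663962]
[] [358.41230398 191.19338148] [363.06028432 148.05800419]
```

View pics/f1.png

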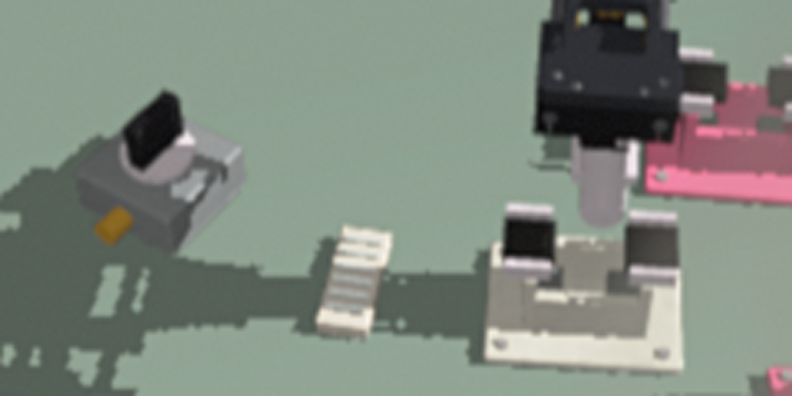

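The head hangs upright above the dock, with its foot at crop (603,225). Both pads are spread apart (530 and 652), the rack is in place and the knob is at rest.

Emit:
send_rows(
  plan=[
    [0,0,0,0],
    [0,0,0,0],
    [0,0,0,0],
    [0,0,0,0],
    [0,0,0,0],
  ],
)

```text
t: 13.78
tool_pos: [0.5162, 0.142, 0.2111]
eef_rot: [-0.0, 0.638, 0.77, 0.0]
wrist_force: [-0.2, -0.3, -3.5]
grip_width: 0.036
grip_force: 35.0
```

```bash
python3 -c "
from cell import *
print(sign_off())"
```

```text
the job is handed in; nothing more can be done
None
```

I handed the job in at about 14 s: the knob was vented and sprang back, the head was rocked both ways and drawn out, and it is held still and upright about 3 cm above the pads; no verdict came back, and I judged the pads' travel from arm motion and pictures.

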